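Stack two orange portion cups on the sloping cup rest

ROBOT

A 7-joint arm with a two-finger parallel gripper is mounted at the origin on the work surface; the furniture and walls round the work are solid. World frame = base frame: x ahead of the robot, y to its left, z up, the work surface at z = 0. Lengths are in m, angles in rad, forces in N, time in s.
With the tool pointing down it reaches from about 0.4 to 0.875 m from the base axis. Payload 19.3 kg.
Tool frame: the origin (TCP) lies at the very end of the fingers, on their centre line; the grasp point (between the pads) lies 19 mm behind it; z points along the fingers, y is the line along which they close (so a half turn about z gives the same grasp; the last joint's range is limited). The gripper opens to 85 mm and grips with 20 to 120 N. Pads are 22 mm wide; open, the fingers measure 114 mm over their backs; the gripper's body (76 mm by 85 mm) begins 54 mm behind the grasp point. The pads swing forward as they close: fully open they stand 13 mm farther back than shut.
Start: joints at [1.129, 0.521, -0.036, 1.599, 0.021, 1.021, -0.113], TCP at [0.227, -0.582, 0.198] pointing down, gripper open.
Joint ranges: [-2.91, 2.91], [-0.3, 2.13], [-1.5, 1.42], [0.17, 2.43], [-1.26, 4.41], [0.16, 1.93], [-2.52, 2.52]. Speed limits (rad/s): [1.89, 1.89, 2.39, 2.39, 3.01, 3.01, 3.01].

INTERFACE

Orientations are given as [roll, pitch, yaw] about the fixed x, y, z axes, in that order (R = Rz(yaw) Ry(pitch) Rx(roll)).
In Python, from workcell import monitor, viewer, bot gives the robot as it stands.
- The arm moves only by the tool move_arm, never from a script. Its arguments are lists of equal length, an entry for each row: "gripper": the opening, from 0 (shut) to 1 (fully open); "linear": the shift along the tool's x, y, z in cm, a list of three; "twist": the turn about the tool's z in degrees. A call has 1 to 8 rows; each row shifts and turns the commanded pose from where the row before left it, along the tool's axes as they then stand; what a row does not reach is not made up. A row lasts 1/10 s, in which the tool goes at most 50 mm and 8.59 degrees, less where a joint would pass 70% of its speed; a pose out of reach is approached as far as the arm can. A call with a gripper value outside its range is refused whole. The fingers move at their own pace and stop on an object; "squeeze" is the grip in N (left out, the last holds). Time passes only in rows, so rows that do not move let the fingers close. It gives the time, the measured TCP pose, the force, the opening and the grip force at its end, in the units of the state.
- monitor.observe(): the state, without advancing time (a new reading comes with each control period).
- viewer.grab_frame(name): name is "side" or "top"; returns a dict with "img" (384x512x3 uint8, red, green, blue), "K" (3x3 intrinsics, pixels), "eye" and "rotation" of the camera in the world. Camera axes: x right, y up, looking along -z (the intrinsics and any distortion apply to the point x, -y, -z); pixel columns grow to the right and rows downward; lengths in m; the calibration is good to about 2 mm. A picture is of the moment at which its call begins. There is no depth.
- bot.job_done(): hands the job in; it is judged then, once.
The state is a dict: "clock": time; "qpos": joint angles; "qd": joint speeds; "joint_efforts": joint torques, N m; "position": TCP position; "tool_rot": TCP orientation; "force": force on the tool from outside, world axes, zero at the start; "moment": the same for the moment, N m; "grip_width": finger opening in m; "finger_force": force on a finger pad.
Only numpy, scipy, OpenCV 4.12 (cv2) and the standard library are available. Lean on these libraries where they do the work, as an engineer would, in place of code of your own. Each camera call takes 0.05 s, during which the arm holds its last target. There are 200 camera calls.

TASK

Put the two orange portion cups away on the steel cup rest. First stand one of them on its narrow sloping shelf, foot flat on the slope behind the lip and mouth leaning out with it, and let go; then nest the other cup straight into it, until its shoulder sits on the lower cup's rim, and leave the stack standing there. Leave everything else where it is.

Things in the scene. Friction and masses are not known exactly. Their poses are not given: they have to be found in the camera images.
- cup_a: orange stacking portion cup, wall 2 mm, open on top, 40 g, upright at start, 58 mm high. Foot 34 mm across, tapering out to 45 mm at 32 mm height; there a sloped stacking shoulder widens to a straight collar, 55 to 56 mm across, from 36 mm height to the rim; it is the place to grip. Ten-sided: flats face its own x axis and every 36 degrees. Origin: centre of underside, z out of the mouth
- cup_b: second cup, identical to cup_a in shape, look and axes. Fully nested, a cup's shoulder sits on the lower cup's rim: its origin is then 22 to 25 mm above the other's along the axis and its 22 mm collar stays free above the lower rim
- rest_shelf: cup rest's fixed shelf: plate 64 mm wide with blue pad on top, sloping 30 degrees down to the robot side, open at the sides. Origin: on its upper face where a cup's foot centre belongs, 95 mm above the table. z: slope's normal, leaning roughly to the robot; x: up the slope; y: along the lip. Plate ends at x = 37 mm; lip along the low edge, inner face x = -21.5 mm, 22 mm high
- cup_rest: steel foot of the cup rest, fixed: base 100 x 90 x 8 mm with a post 22 x 36 mm that carries the shelf; origin under the base's centre, 95 mm straight below the shelf's origin; z up, x away from the robot
- label_roll: bystander: roll of white paper labels lying flat, 68 mm across, 40 mm high; origin at the centre of its underside; leave it
- white_jar: bystander: spice jar of green herbs with a white lid, 47 mm across, 98 mm high; origin at the centre of its underside; leave it
Not all that is in view belongs to the job. Leave any pink look-alike of the cup_b alone.

How it is judged:
By the outcome, as a careful person would: the job done as asked, in the order asked, and still so for the second after the job is handed in, with the robot touching nothing.
It also fails if it takes over 58 s, if anything falls off the work surface, if the arm or the gripper's body presses on something with over 40 N, if the wrist force passes 120 N, or if a joint passes its speed limit or range.

## Working session

There is one attempt and no reset: what is moved stays moved. The work goes in short steps, Python scripts to look and compute and a tool call to move; the robot and the scene stay as the last step left them, time stands still between calls to the robot, and variables do not carry over. Pictures are saved under pics/ and viewed, at most 10 in all, crops included, and the job is handed in when it is done.

Besides the shell and the picture viewer there is one more tool, called after ">>>" by a JSON object that holds its "fn" and its "kwargs", one argument or row to a line. move_arm: Moves the arm, as the interface text tells. Its arguments: {"type":"object","properties":{"gripper":{"type":"array"},"linear":{"type":"array"},"twist":{"type":"array"},"squeeze":{"type":"number"}},"required":["gripper","linear","twist"]}

```bash
ls; mkdir -p pics; python3 - <<'E'
from workcell import monitor, viewer, bot
import cv2,numpy as np
s=monitor.observe(); print({k:np.round(v,3) if not isinstance(v,dict) else v for k,v in s.items()})
for n in("side","top"):
    f=viewer.grab_frame(n); cv2.imwrite(f"pics/{n}0.png",f["img"][:,:,::-1]); print(n,f.keys(),f["K"],f["eye"],f["rotation"])
E
```

```text
pics
{'clock': np.float64(0.0), 'qpos': array([ 1.129,  0.522, -0.036,  1.6  ,  0.021,  1.021, -0.113]), 'qd': array([ 0.002, -0.001, -0.002, -0.   , -0.   ,  0.   , -0.003]), 'joint_efforts': array([ 1.0000e-03, -9.2712e+01,  1.9800e+00, -3.6993e+01,  1.8000e-02,
        8.0000e-03,  0.0000e+00]), 'position': array([ 0.227, -0.582,  0.198]), 'tool_rot': array([-3.141,  0.   ,  0.372]), 'force': array([-0.184,  0.462, -0.37 ]), 'moment': array([ 0.039,  0.002, -0.026]), 'finger_force': np.float64(0.0), 'grip_width': np.float64(0.086)}
side dict_keys(['img', 'K', 'eye', 'rotation']) [[368.00222877   0.         250.13269349]
 [  0.         368.00222877 197.38661304]
 [  0.           0.           1.        ]] [-0.02553848  0.67040774  0.45138753] [ 1.17808975e+00  5.33905953e-04 -2.52319127e+00]
top dict_keys(['img', 'K', 'eye', 'rotation']) [[431.49475443   0.         255.11453446]
 [  0.         431.49475443 189.24519591]
 [  0.           0.           1.        ]] [ 0.37732754 -0.04981097  1.09388661] [ 0.09209352  0.0168578  -1.59815662]
```

View pics/side0.png

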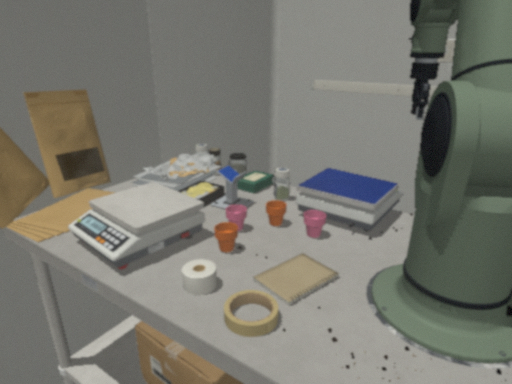

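View pics/top0.png

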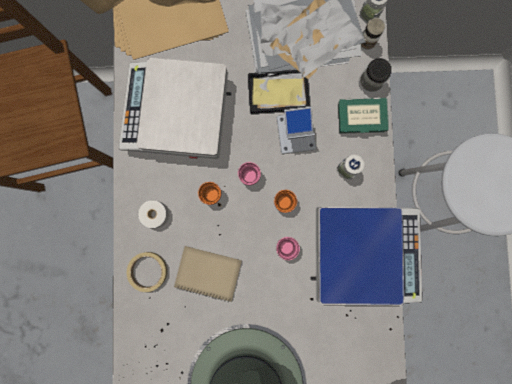

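The side view shows orange cups at (227,236) and (276,212), pink look-alikes at (237,217) and (315,223), and the blue-padded rest near (229,182). In the top view the orange cups are at (210,194) and (286,202), the pink ones at (249,175) and (288,248), and the rest pad is at (299,122). The two orange cups fit the description, so I'll measure those and confirm with a crop.

```bash
cat > h.py <<'E'
from workcell import monitor, viewer, bot
import cv2,numpy as np
from scipy.spatial.transform import Rotation as R
def cam(n):
    f=viewer.grab_frame(n); f["R"]=R.from_euler("xyz",f["rotation"]).as_matrix(); f["hsv"]=cv2.cvtColor(f["img"],cv2.COLOR_RGB2HSV); return f
def ray(f,px):
    u,v=px; K=f["K"]; d=np.array([(u-K[0,2])/K[0,0],-(v-K[1,2])/K[1,1],-1.]); return np.array(f["eye"]),f["R"]@(d/np.linalg.norm(d))
def onz(f,px,z):
    e,d=ray(f,px); return e+d*(z-e[2])/d[2]
def onplane(f,px,p,n):
    e,d=ray(f,px); return e+d*(np.dot(p-e,n)/np.dot(d,n))
def proj(f,p):
    c=f["R"].T@(np.asarray(p)-f["eye"]); K=f["K"]; return np.array([K[0,2]+K[0,0]*c[0]/-c[2],K[1,2]+K[1,1]*c[1]/c[2]])
def blobs(f,lo,hi,amin=40):
    m=cv2.inRange(f["hsv"],lo,hi); n,l,s,c=cv2.connectedComponentsWithStats(m)
    return [(s[i],c[i],(l==i).astype(np.uint8)) for i in range(1,n) if s[i][4]>=amin]
def tri(f,a,g,b):
    e1,d1=ray(f,a);e2,d2=ray(g,b);A=np.stack([d1,-d2],1);t=np.linalg.lstsq(A,e2-e1,rcond=None)[0]
    p,q=e1+t[0]*d1,e2+t[1]*d2; return (p+q)/2,np.linalg.norm(p-q)
ORL,ORH=(5,130,60),(16,255,255); BLL,BLH=(105,120,50),(125,255,255)
E
python3 - <<'E'
from h import *
t=cam("top");s=cam("side")
for n,f in(("top",t),("side",s)):
    for nm,lo,hi in(("or",ORL,ORH),("bl",BLL,BLH)):
        for st,c,m in blobs(f,lo,hi):
            k=cv2.findContours(m,0,1)[0][0]; 
            hull=cv2.convexHull(k)
            (mc,r)=cv2.minEnclosingCircle(k)
            print(n,nm,st,c.round(1),"circ",np.round(mc,1),round(r,1))
            if n=="top" and nm=="or": print("  rim",onz(f,mc,.058).round(4),"diam",2*r/f["K"][0,0]*(1.094-.058))
            if nm=="bl": print("  rect",cv2.boxPoints(cv2.minAreaRect(k)).round(1).tolist(), cv2.approxPolyDP(hull,3,True)[:,0].tolist())
a=cv2.resize(t["img"][90:220,185:335],None,fx=5,fy=5,interpolation=2)[:600]
cv2.imwrite("pics/tc.png",a[:,:,::-1]); 
b=cv2.resize(s["img"][145:265,190:340],None,fx=5,fy=5,interpolation=2)
cv2.imwrite("pics/sc.png",b[:,:,::-1])
E
```

```text
top or [  0  24  25  10 126] [11.3 28.6] circ [12. 30.] 12.4
  rim [0.8942 0.5668 0.058 ] diam 0.05939685744865159
top or [   0   40   89  137 9278] [ 38.2 110.3] circ [ 32. 108.] 75.2
  rim [0.6914 0.5118 0.058 ] diam 0.3608794388333619
top or [ 16 160  85  24 384] [ 57.3 171.9] circ [ 58.  171.5] 42.9
  rim [0.5308 0.4445 0.058 ] diam 0.20576955805927727
top or [198 182  23  23 399] [209.3 192.9] circ [209.3 192.8] 11.3
  rim [0.4679 0.0758 0.058 ] diam 0.054450811136336506
top or [274 190  23  23 398] [285.1 200.8] circ [285.1 200.7] 11.5
  rim [ 0.4437 -0.1062  0.058 ] diam 0.055040691443256844
top bl [286 109  25  24 512] [298.5 120.7] circ [298.5 120.5] 15.6
  rect [[285.20001220703125, 111.5999984741211], [309.1000061035156, 108.4000015258789], [312.0, 129.89999389648438], [288.1000061035156, 133.10000610351562]] [[309, 109], [310, 130], [288, 132], [286, 112]]
top bl [ 320  208   83   96 7545] [360.5 256. ] circ [361.5 255. ] 61.4
  rect [[319.79998779296875, 208.0], [400.8999938964844, 207.0], [402.1000061035156, 303.0], [321.1000061035156, 304.0]] [[399, 212], [401, 302], [323, 302], [321, 209]]
side or [267 201  18  24 340] [275.5 211.4] circ [275.8 212.3] 12.3
side or [215 222  23  30 473] [226.1 235.1] circ [226.7 236.2] 14.8
side bl [220 167  18  14 136] [228.7 172.6] circ [228.5 172.5] 8.6
  rect [[219.8000030517578, 171.3000030517578], [226.10000610351562, 163.6999969482422], [237.60000610351562, 173.3000030517578], [231.3000030517578, 180.89999389648438]] [[220, 171], [230, 167], [237, 174], [231, 180]]
side bl [ 302  169   93   34 1624] [349.8 185. ] circ [348. 184.] 46.0
  rect [[301.5, 186.10000610351562], [306.6000061035156, 163.60000610351562], [394.20001220703125, 183.3000030517578], [389.1000061035156, 205.8000030517578]] [[302, 184], [328, 169], [394, 184], [374, 202]]
```

View pics/tc.png

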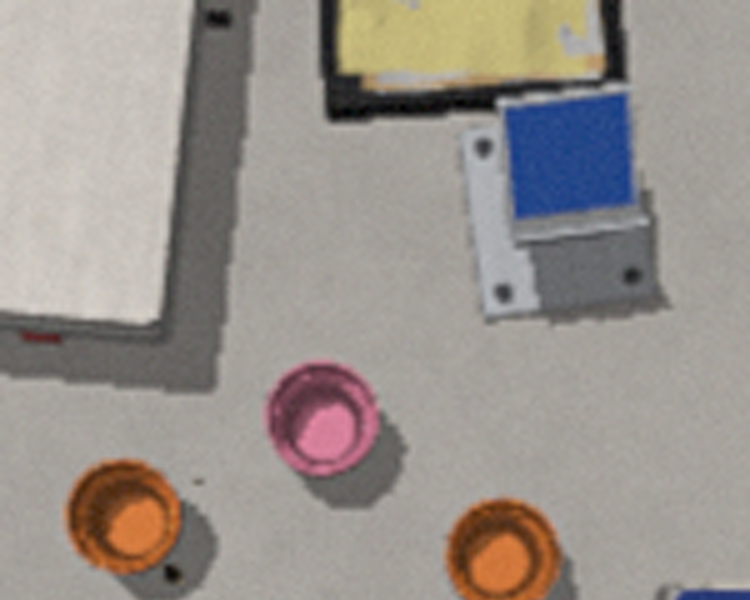

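View pics/sc.png

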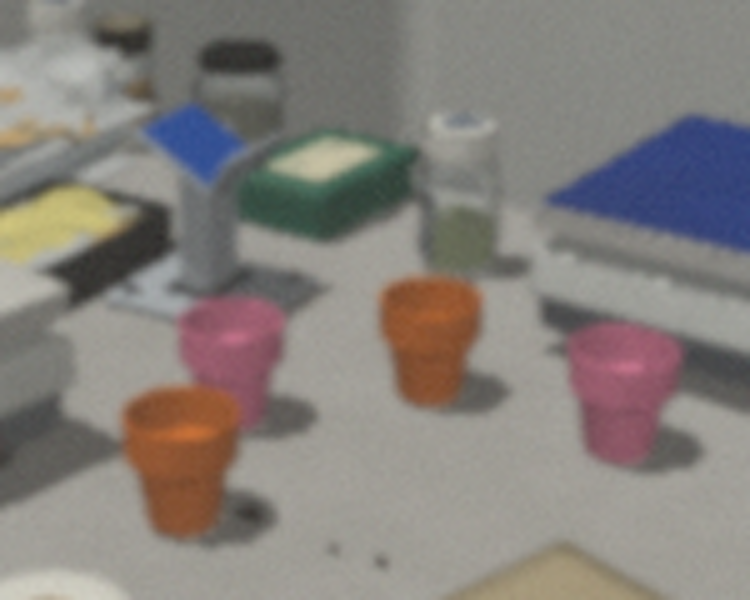

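The crops confirm it. The orange upright cups at top (209,193) and (285,201) are the targets. The pink ones are at (249,175) and (288,248). The rest has its pad at (298,121), with base corners at about (277,116), (282,154) and (316,150). Next I'll work out the rest's pose.

```bash
python3 - <<'E'
from h import *
t=cam("top");s=cam("side")
B=[(185+x/5,90+y/5) for x,y in((462,130),(487,318),(655,302))]
P=[onz(t,p,.008) for p in B]; bl,fl,fr=P
print("base",np.round(P,4).tolist(),"len",np.linalg.norm(bl-fl),np.linalg.norm(fr-fl),"ctr",((bl+fr)/2).round(4), "yaw",np.degrees(np.arctan2(*(bl-fl)[[1,0]])),np.degrees(np.arctan2(*(fl-fr)[[1,0]]))-90)
# pad corners: top crop
Q=[(185+x/5,90+y/5) for x,y in((500,97),(630,88),(637,208),(514,220))]
for z0 in (0,.003):
  U=[onz(t,Q[i],.1135+z0) for i in(0,1)];D=[onz(t,Q[i],.0842+z0) for i in(2,3)]
  print("pad up",np.round(U,4).tolist(),np.linalg.norm(U[0]-U[1]),"dn",np.round(D,4).tolist(),np.linalg.norm(D[0]-D[1]))
  um=(U[0]+U[1])/2;dm=(D[0]+D[1])/2
  print("mid",um.round(4),dm.round(4),"len",np.linalg.norm(um-dm),"yaw",np.degrees(np.arctan2(*(um-dm)[[1,0]])),np.degrees(np.arctan2(*(U[0]-U[1])[[1,0]]))-90)
  yw=np.radians(7); print("origin est", um-np.array([.032*np.cos(yw),.032*np.sin(yw),.0185]))
S=[(190+x/5,145+y/5) for x,y in((145,130),(197,103),(248,150),(205,187))]
for a,b,n in((Q[0],S[0],'ul'),(Q[1],S[1],'ur'),(Q[2],S[2],'dr'),(Q[3],S[3],'dl')):
    p,e=tri(t,a,s,b);print(n,p.round(4),round(e,4))
# cups two-view check
for n,a,b in(("L",(209.3,192.8),(226.5,226)),("R",(285.1,200.7),(276,204))):
    p,e=tri(t,a,s,b);print(n,p.round(4),round(e,4))
    m=[c for st,c,_ in blobs(s,ORL,ORH)]
for c in((.4679,.0758,.029),(.4437,-.1062,.029)): print("side proj mid",proj(s,c))
E
```

```text
base [[0.6651, -0.0966, 0.008], [0.5671, -0.1062, 0.008], [0.5728, -0.1917, 0.008]] len 0.09842405562945257 0.08577480055347635 ctr [ 0.6189 -0.1442  0.008 ] yaw 5.58138447607238 3.7707528435617093
pad up [[0.6522, -0.1101, 0.1135], [0.6545, -0.1704, 0.1135]] 0.06034943789223153 dn [[0.6045, -0.1751, 0.0842], [0.6005, -0.1166, 0.0842]] 0.05864400965510276
mid [ 0.6533 -0.1403  0.1135] [ 0.6025 -0.1458  0.0842] len 0.058941933228600495 yaw 6.210635904674497 2.2095138313766967
origin est [ 0.62157727 -0.1441894   0.095     ]
pad up [[0.6513, -0.11, 0.1165], [0.6537, -0.1701, 0.1165]] 0.060164767567191337 dn [[0.6038, -0.1747, 0.0872], [0.5998, -0.1164, 0.0872]] 0.05846976546144363
mid [ 0.6525 -0.14    0.1165] [ 0.6018 -0.1455  0.0872] len 0.05878975774733876 yaw 6.222595416102329 2.209513831376583
origin est [ 0.62073267 -0.14391254  0.098     ]
ul [ 0.6496 -0.1129  0.1097] 0.0087
ur [ 0.6541 -0.1719  0.1097] 0.0034
dr [ 0.6076 -0.1721  0.0877] 0.0092
dl [ 0.6016 -0.1162  0.0823] 0.0017
L [0.4672 0.0751 0.0597] 0.0017
R [ 0.4432 -0.1066  0.0574] 0.0013
side proj mid [226.07079424 237.5670973 ]
side proj mid [275.25928279 213.59428376]
```

>>> {"fn": "move_arm", "kwargs": {
  "gripper": [1,1,1,1,1,1,1,1],
  "linear": [
    [0,0,0],
    [0,0,0],
    [1.84,-3.25,0],
    [1.84,-3.25,0],
    [1.84,-3.25,0],
    [1.84,-3.25,0],
    [1.84,-3.25,0],
    [1.84,-3.25,0]
  ],
  "twist": [8.15,8.15,0,0,0,0,0,0],
  "squeeze": 20
}}

```text
clock: 1.1
position: [0.3204, -0.377, 0.1986]
tool_rot: [3.141, -0.0, 0.087]
force: [1.0, -0.4, -0.5]
grip_width: 0.0855
finger_force: 0.0
```

>>> {"fn": "move_arm", "kwargs": {
  "gripper": [1,1,1,1,1,1,1,1],
  "linear": [
    [1.84,-3.25,0],
    [1.84,-3.25,0],
    [1.84,-3.25,0],
    [1.84,-3.25,0],
    [1.84,-3.25,0],
    [1.84,-3.25,0],
    [1.84,-3.25,0],
    [1.84,-3.25,0]
  ],
  "twist": [0,0,0,0,0,0,0,0]
}}

```text
clock: 1.9
position: [0.4445, -0.1051, 0.1987]
tool_rot: [3.141, -0.0, 0.087]
force: [0.2, -0.3, -0.3]
grip_width: 0.0852
finger_force: 0.0
```

```bash
cat > go.py <<'E'
import sys
from h import *
s=monitor.observe(); M=R.from_euler("xyz",s["tool_rot"]).as_matrix(); p=np.array(s["position"])
print("t",s["clock"],"pos",p.round(4),"rpy",np.degrees(s["tool_rot"]).round(2),"q",np.round(s["qpos"],2),"F",np.round(s["force"],1),"w",round(float(s["grip_width"]),4),round(float(s["finger_force"]),1))
if len(sys.argv)>3: print("tool cm",(100*M.T@(np.array([float(v) for v in sys.argv[1:4]])-p)).round(2))
E
python3 go.py .4437 -.1062 .023
```

```text
t 1.9 pos [ 0.4445 -0.1051  0.1987] rpy [ 1.7999e+02 -2.0000e-02  5.0000e+00] q [ 0.26  0.26 -0.19  2.02  0.06  0.87 -1.45] F [ 0.2 -0.3 -0.3] w 0.0852 0.0
tool cm [-0.09  0.1  17.57]
```

>>> {"fn": "move_arm", "kwargs": {
  "gripper": [1,1,1,1,1,1,1,1],
  "linear": [
    [-0.09,0.1,3],
    [0,0,3],
    [0,0,3],
    [0,0,3],
    [0,0,3],
    [0,0,1.6],
    [0,0,1],
    [0,0,0]
  ],
  "twist": [0,0,0,0,0,0,0,0]
}}

```text
clock: 2.7
position: [0.4427, -0.1075, 0.0218]
tool_rot: [-3.141, 0.001, 0.087]
force: [-0.2, 0.5, 0.8]
grip_width: 0.0854
finger_force: 0.0
```

>>> {"fn": "move_arm", "kwargs": {
  "gripper": [0.5,0.5,0.5,0.4,0.4,0.4,0.4,0.4],
  "linear": [
    [0,0,0],
    [0,0,0],
    [0,0,0],
    [0,0,0],
    [0,0,0],
    [0,0,0],
    [0,0,0],
    [0,0,0]
  ],
  "twist": [0,0,0,0,0,0,0,0],
  "squeeze": 20
}}

```text
clock: 3.5
position: [0.4444, -0.1097, 0.024]
tool_rot: [3.139, -0.003, 0.085]
force: [-1.8, -12.6, 22.5]
grip_width: 0.0349
finger_force: 11.2
```

>>> {"fn": "move_arm", "kwargs": {
  "gripper": [0.4,0.4,0.4,0.4,0.4,0.4,0.4,0.4],
  "linear": [
    [0,0,-1],
    [0,0,-2],
    [0,0,-3],
    [0,0,-3],
    [0,0,-3],
    [0,0,-3],
    [0,0,-3],
    [0,0,0]
  ],
  "twist": [0,0,0,0,0,0,0,0]
}}

```text
clock: 4.3
position: [0.4448, -0.1078, 0.2063]
tool_rot: [3.14, -0.006, 0.087]
force: [0.4, 0.6, -0.5]
grip_width: 0.0342
finger_force: 0.0
```

```bash
python3 - <<'E'
from h import *
t=cam("top");s=cam("side")
cv2.imwrite("pics/g1.png",cv2.resize(s["img"][100:250,190:350],None,fx=4.9,fy=4,interpolation=2)[:,:,::-1])
print(monitor.observe()["qpos"].round(2))
E
```

```text
[ 0.27  0.25 -0.19  2.01  0.06  0.88 -1.44]
```

View pics/g1.png

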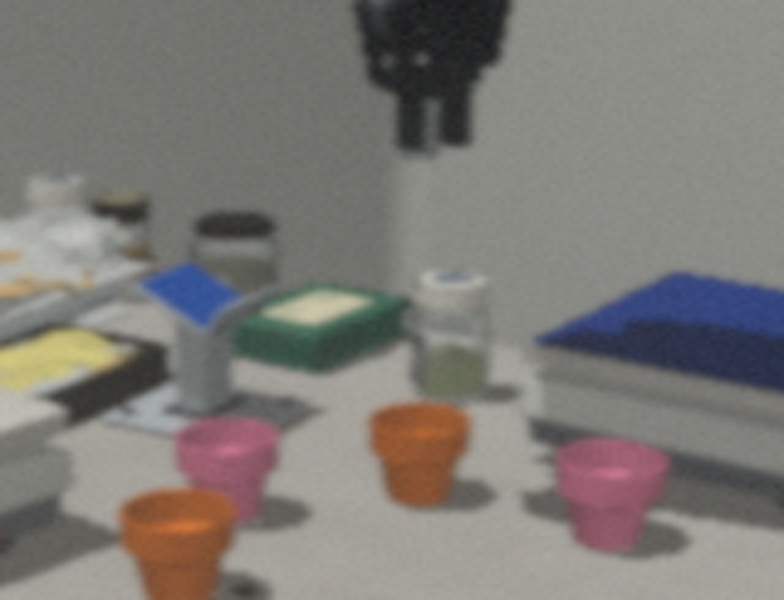

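The picture shows the grasp missed. The cup still stands at side px (276,214), and the empty fingers end near (276,137). I'll check the fingertip height against the TCP, and whether the cup shifted.

```bash
python3 - <<'E'
from h import *
t=cam("top");s=cam("side")
p=monitor.observe()["position"]
for dz in(0,.013,-.013,.03): print(dz,proj(s,p+[0,0,dz]).round(1),proj(t,p+[0,0,dz]).round(1))
for n,f in(("t",t),("s",s)):
    for st,c,m in blobs(f,ORL,ORH,300):
        if st[4]>600: continue
        k=cv2.findContours(m,0,1)[0][0];mc,r=cv2.minEnclosingCircle(k);print(n,st,c.round(1),mc,onz(f,mc,.058).round(4) if n=="t" else "")
# dark finger pixels lowest row in side by column
g=s["hsv"][:,:,2]; 
for c in range(264,292,2): print(c,[int(v) for v in g[126:144,c]])
cv2.imwrite("pics/g2.png",cv2.resize(t["img"][130:260,210:370],None,fx=4.9,fy=4.5,interpolation=2)[:,:,::-1])
E
```

```text
0 [277.6 151.5] [289.4 196.6]
0.013 [277.8 146.5] [289.8 196.1]
-0.013 [277.5 156.5] [289.  197.1]
0.03 [278.  139.9] [290.3 195.5]
t [ 16 160  85  24 388] [ 57.2 172. ] (58.0, 173.0) [0.5271 0.4445 0.058 ]
t [198 182  23  23 399] [209.3 192.9] (209.08621215820312, 192.98275756835938) [0.4676 0.0763 0.058 ]
s [267 201  18  25 338] [275.2 211.9] (275.7364196777344, 212.80990600585938) 
s [215 222  23  30 473] [226. 235.] (227.07142639160156, 236.35714721679688) 
264 [113, 114, 113, 111, 113, 112, 113, 111, 112, 114, 113, 110, 112, 112, 113, 114, 111, 113]
266 [112, 111, 114, 112, 112, 115, 114, 112, 112, 111, 112, 116, 114, 114, 112, 117, 111, 111]
268 [114, 113, 115, 115, 114, 113, 117, 118, 115, 114, 116, 117, 118, 116, 113, 113, 112, 115]
270 [95, 95, 95, 99, 99, 98, 100, 97, 96, 94, 97, 103, 107, 119, 119, 120, 123, 125]
272 [47, 50, 52, 53, 55, 47, 53, 52, 51, 51, 57, 72, 92, 103, 119, 129, 133, 134]
274 [42, 44, 45, 40, 42, 47, 46, 42, 50, 48, 50, 55, 79, 98, 115, 131, 138, 139]
276 [56, 58, 58, 58, 57, 59, 57, 63, 65, 63, 66, 70, 86, 104, 118, 133, 143, 142]
278 [83, 89, 92, 91, 92, 92, 91, 92, 93, 91, 95, 101, 103, 110, 120, 131, 138, 141]
280 [57, 59, 62, 58, 60, 55, 59, 55, 57, 66, 86, 114, 130, 132, 138, 139, 139, 139]
282 [41, 37, 43, 43, 41, 42, 42, 46, 44, 49, 61, 98, 126, 134, 138, 141, 139, 140]
284 [41, 40, 47, 43, 48, 46, 49, 50, 48, 59, 78, 106, 129, 138, 141, 140, 140, 141]
286 [73, 74, 76, 84, 94, 103, 103, 105, 103, 108, 121, 132, 136, 140, 139, 140, 138, 140]
288 [129, 130, 130, 134, 137, 139, 139, 138, 136, 138, 141, 138, 139, 141, 137, 139, 140, 138]
290 [141, 143, 139, 141, 139, 142, 143, 141, 141, 139, 139, 137, 140, 140, 137, 139, 138, 141]
```

View pics/g2.png

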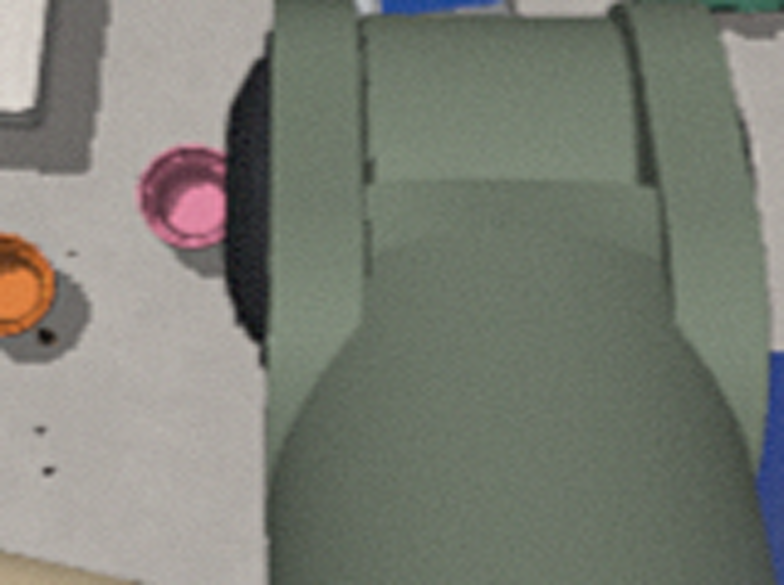

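```bash
python3 go.py; python3 - <<'E'
from h import *
s=cam("side")
im=cv2.imread("pics/side0.png");g=cv2.cvtColor(im,6)
p=np.array([.227,-.582,.198])
for o in((0,0),(-.0155,.0396),(.0155,-.0396)): print(proj(s,p+[*o,0]),proj(s,p+[*o,.013]),proj(s,p+[*o,.04]))
a=cv2.resize(im[60:135,390:460],None,fx=5,fy=7,interpolation=2)
b=cv2.resize(s["img"][90:165,245:315,::-1],None,fx=5,fy=7,interpolation=2)
q=monitor.observe()["position"]
for h in(0,.013): u,v=proj(s,q+[0,0,h]);cv2.circle(b,(int((u-245)*5),int((v-90)*7)),3,(0,0,255),-1)
for o in((-.0155,.0396),(.0155,-.0396)):
  u,v=proj(s,p+[*o,.013]);cv2.circle(a,(int((u-390)*5),int((v-60)*7)),3,(0,0,255),-1)
cv2.imwrite("pics/tip.png",np.hstack([a,b]))
E
```

```text
t 4.5 pos [ 0.4427 -0.1075  0.202 ] rpy [-1.7999e+02  5.0000e-02  5.0100e+00] q [ 0.27  0.25 -0.19  2.01  0.06  0.88 -1.44] F [ 0.   0.6 -0.9] w 0.0341 0.0
[413.13959627 130.76234257] [413.83057504 126.70117479] [415.28462927 118.15509707]
[415.26086436 133.64096328] [415.98443323 129.45570458] [417.50774226 120.6445981 ]
[411.15161719 128.06459881] [411.81261098 124.12043754] [413.20298998 115.82402206]
```

View pics/tip.png

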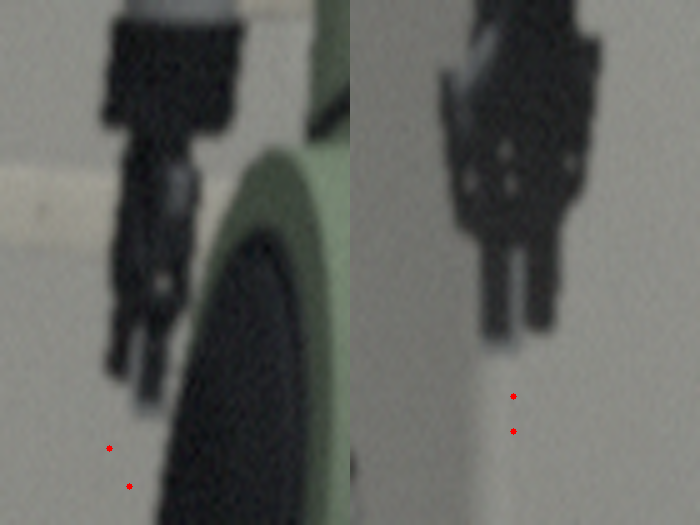

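The fingertips appear about 35 mm above the reported TCP: near tip at side px (274,139), far tip at (283,137), against a projected TCP row of 152. That also explains slipping off the rim. I'll reopen and go lower step by step, watching the force.

>>> {"fn": "move_arm", "kwargs": {
  "gripper": [1,1,1,1,1,1,1,1],
  "linear": [
    [0,0,0],
    [0,0,0],
    [0,0,0],
    [0,0,0],
    [0,0,0],
    [0,0,3],
    [0,0,3],
    [0,0,3]
  ],
  "twist": [0,0,0,0,0,0,0,0]
}}

```text
clock: 5.35
position: [0.4433, -0.1077, 0.1117]
tool_rot: [3.141, -0.001, 0.087]
force: [1.9, -0.4, -0.4]
grip_width: 0.0854
finger_force: 0.0
```

>>> {"fn": "move_arm", "kwargs": {
  "gripper": [1,1,1,1,1,1,1,1],
  "linear": [
    [0,0,3],
    [0,0,3],
    [0,0,2],
    [0,0,1],
    [0,0,0.6],
    [0,0,0.6],
    [0,0,0.6],
    [0,0,0]
  ],
  "twist": [0,0,0,0,0,0,0,0]
}}

```text
clock: 6.15
position: [0.4432, -0.1076, 0.0044]
tool_rot: [-3.142, -0.0, 0.087]
force: [0.3, -0.3, 0.8]
grip_width: 0.0854
finger_force: 0.0
```

```bash
python3 go.py; python3 - <<'E'
from h import *
s=cam("side")
q=monitor.observe()["position"];print(proj(s,q),proj(s,[q[0],q[1],.058]))
cv2.imwrite("pics/d1.png",cv2.resize(s["img"][120:250,215:345],None,fx=5,fy=4.6,interpolation=2)[:,:,::-1])
E
```

```text
t 6.15 pos [ 0.4432 -0.1076  0.0044] rpy [-180.   -0.    5.] q [ 0.2   0.6  -0.12  2.16  0.18  0.39 -1.55] F [ 0.3 -0.3  0.8] w 0.0854 0.0
[275.44665163 221.50847076] [275.95946885 203.63686701]
```

View pics/d1.png

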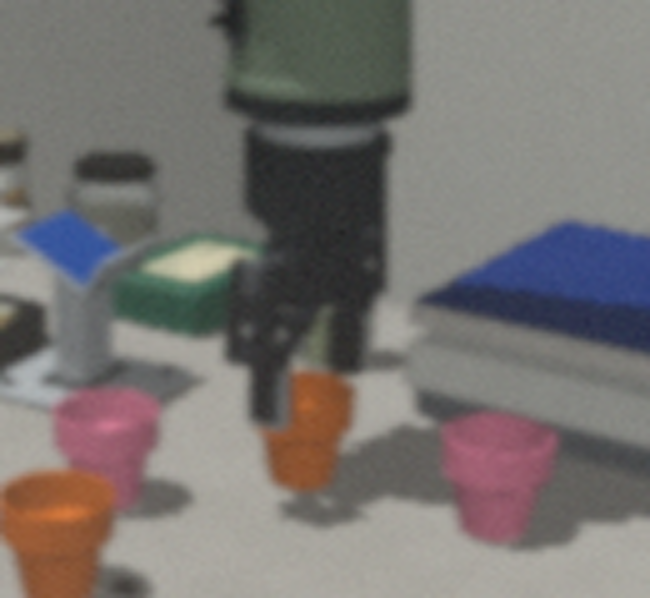

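The near fingertip ends at side px (269,212), beside the cup's collar. I'll compute its height.

```bash
python3 - <<'E'
from h import *
s=cam("side")
q=monitor.observe()["position"]
for r in(.043,.05,.057):
  for h in(.02,.03,.04,.05): print(r,h,proj(s,[q[0]-.087*r,q[1]+.996*r,h]).round(1))
for st,c,m in blobs(s,ORL,ORH,100): print(st,c.round(1))
E
```

```text
0.043 0.02 [268.2 222.5]
0.043 0.03 [268.3 219.1]
0.043 0.04 [268.3 215.6]
0.043 0.05 [268.4 212.1]
0.05 0.02 [266.9 223.5]
0.05 0.03 [267.  220.1]
0.05 0.04 [267.1 216.6]
0.05 0.05 [267.1 213.1]
0.057 0.02 [265.7 224.6]
0.057 0.03 [265.7 221.1]
0.057 0.04 [265.8 217.6]
0.057 0.05 [265.9 214.1]
[269 201  16  25 260] [276.6 213.5]
[215 222  23  29 470] [226. 235.]
```

>>> {"fn": "move_arm", "kwargs": {
  "gripper": [1,1,1,1,1],
  "linear": [
    [0,0,0.4],
    [0,0,0.4],
    [0,0,0.4],
    [0,0,0.4],
    [0,0,0]
  ],
  "twist": [0,0,0,0,0]
}}

```text
clock: 6.75
position: [0.4429, -0.1075, -0.0121]
tool_rot: [-3.141, 0.001, 0.087]
force: [-1.1, -0.2, 0.3]
grip_width: 0.0858
finger_force: 0.0
```

>>> {"fn": "move_arm", "kwargs": {
  "gripper": [0.5,0.5,0.5,0.5,0.5,0.5,0.5],
  "linear": [
    [0,0,0],
    [0,0,0],
    [0,0,0],
    [0,0,0],
    [0,0,0],
    [0,0,0],
    [0,0,0]
  ],
  "twist": [0,0,0,0,0,0,0],
  "squeeze": 20
}}

```text
clock: 7.45
position: [0.4433, -0.1076, -0.0114]
tool_rot: [-3.142, -0.0, 0.087]
force: [-0.9, 1.1, 6.0]
grip_width: 0.054
finger_force: 22.0
```

>>> {"fn": "move_arm", "kwargs": {
  "gripper": [0.5,0.5,0.5,0.5,0.5,0.5,0.5],
  "linear": [
    [0,0,-1],
    [0,0,-2.5],
    [0,0,-3],
    [0,0,-3],
    [0,0,-3],
    [0,0,-3],
    [0,0,-2]
  ],
  "twist": [0,0,0,0,0,0,0]
}}

```text
clock: 8.15
position: [0.4434, -0.1078, 0.1661]
tool_rot: [3.141, -0.002, 0.087]
force: [-1.0, 0.0, -0.7]
grip_width: 0.0535
finger_force: 21.6
```

```bash
python3 go.py .6135 -.1448 .12
```

```text
t 8.15 pos [ 0.4434 -0.1078  0.1661] rpy [ 1.7997e+02 -1.1000e-01  4.9900e+00] q [ 0.27  0.3  -0.2   2.06  0.08  0.79 -1.46] F [-1.   0.  -0.7] w 0.0535 21.6
tool cm [16.62  5.17  4.64]
```

>>> {"fn": "move_arm", "kwargs": {
  "gripper": [0.5,0.5,0.5,0.5,0.5,0.5,0.5,0.5],
  "linear": [
    [2.5,0.8,0],
    [3,0.9,0],
    [3,0.9,0],
    [3,0.9,0],
    [3,0.9,0],
    [2.1,0.8,0],
    [0,0,0],
    [0,0,0]
  ],
  "twist": [0,0,0,0,0,0,0,0]
}}

```text
clock: 8.95
position: [0.6125, -0.1449, 0.1635]
tool_rot: [-3.141, 0.001, 0.087]
force: [0.3, 0.4, 0.0]
grip_width: 0.0539
finger_force: 21.6
```

```bash
python3 go.py .6135 -.1448 .0955; python3 - <<'E'
from h import *
s=cam("side");t=cam("top")
for n,f in(("t",t),("s",s)):
    for st,c,m in blobs(f,ORL,ORH,100):print(n,st,c.round(1))
    for st,c,m in blobs(f,BLL,BLH,30):print(n,"bl",st,c.round(1))
q=monitor.observe()["position"]
print(proj(s,q+[0,0,.0114]),proj(s,q+[0,0,.0694]))
E
```

```text
t 8.95 pos [ 0.6125 -0.1449  0.1635] rpy [-1.7998e+02  5.0000e-02  5.0000e+00] q [ 0.25  0.57 -0.17  1.62  0.11  0.97 -1.44] F [0.3 0.4 0. ] w 0.0539 21.6
tool cm [0.1 0.  6.8]
t [  0  24  26  11 137] [11.6 28.6]
t [   0   40   89  137 9363] [ 38.5 110.1]
t [ 16 160  84  24 390] [ 57.1 172. ]
t [198 182  23  23 397] [209.3 192.9]
t bl [287 120   5  13  50] [289.1 126.4]
t bl [399 252   3  34  58] [400.5 271.9]
s [229 127  14  23 207] [235.9 137.7]
s [215 222  23  29 467] [226.  234.9]
s bl [220 167  18  14 137] [228.7 172.6]
s bl [320 169  75  25 563] [358.1 179.4]
s bl [321 188  55  15 190] [351.8 195.2]
[233.86683701 148.63168618] [233.5083244  128.60769312]
```

>>> {"fn": "move_arm", "kwargs": {
  "gripper": [0.5,0.5,0.5,0.5,0.5,0.5,0.5],
  "linear": [
    [0.1,0,2],
    [0,0,2],
    [0,0,1.3],
    [0,0,0.7],
    [0,0,0.5],
    [0,0,0.3],
    [0,0,0]
  ],
  "twist": [0,0,0,0,0,0,0]
}}

```text
clock: 9.75
position: [0.6141, -0.1449, 0.0956]
tool_rot: [3.142, -0.0, 0.087]
force: [0.1, 0.4, -0.4]
grip_width: 0.0541
finger_force: 21.6
```

>>> {"fn": "move_arm", "kwargs": {
  "gripper": [0.5,0.5,0.5,0.5],
  "linear": [
    [0,0,0.25],
    [0,0,0.25],
    [0,0,0],
    [0,0,0]
  ],
  "twist": [0,0,0,0]
}}

```text
clock: 10.15
position: [0.6141, -0.1449, 0.0906]
tool_rot: [-3.142, -0.0, 0.087]
force: [0.6, 0.4, -0.5]
grip_width: 0.054
finger_force: 21.6
```

>>> {"fn": "move_arm", "kwargs": {
  "gripper": [0.5,0.5,0.5,0.5],
  "linear": [
    [-0.2,0,0.13],
    [-0.17,0,0.13],
    [0,0,0],
    [0,0,0]
  ],
  "twist": [0,0,0,0]
}}

```text
clock: 10.55
position: [0.6105, -0.1452, 0.088]
tool_rot: [3.142, -0.0, 0.087]
force: [0.9, 0.6, 0.5]
grip_width: 0.0542
finger_force: 21.7
```

>>> {"fn": "move_arm", "kwargs": {
  "gripper": [0.5,0.5,0.5,0.5],
  "linear": [
    [-0.15,0,0.07],
    [-0.15,0,0.07],
    [0,0,0],
    [0,0,0]
  ],
  "twist": [0,0,0,0]
}}

```text
clock: 10.95
position: [0.6089, -0.1454, 0.0874]
tool_rot: [3.141, -0.003, 0.087]
force: [6.4, 0.9, 6.8]
grip_width: 0.0543
finger_force: 22.4
```

>>> {"fn": "move_arm", "kwargs": {
  "gripper": [0.5,0.5,0.5,0.5],
  "linear": [
    [-0.2,0,0.05],
    [-0.2,0,0.1],
    [-0.2,0,0.1],
    [0,0,0]
  ],
  "twist": [0,0,0,0]
}}

```text
clock: 11.35
position: [0.6021, -0.146, 0.0845]
tool_rot: [3.141, -0.002, 0.087]
force: [3.7, 0.0, 3.3]
grip_width: 0.0542
finger_force: 21.2
```

```bash
python3 go.py; python3 - <<'E'
from h import *
s=cam("side")
cv2.imwrite("pics/tl1.png",cv2.resize(s["img"][110:220,180:290],None,fx=5,fy=5,interpolation=2)[:,:,::-1])
E
```

```text
t 11.35 pos [ 0.6021 -0.146   0.0845] rpy [ 1.7999e+02 -1.0000e-01  5.0000e+00] q [ 0.25  0.65 -0.16  1.71  0.13  0.8  -1.45] F [3.7 0.  3.3] w 0.0542 21.2
```

View pics/tl1.png

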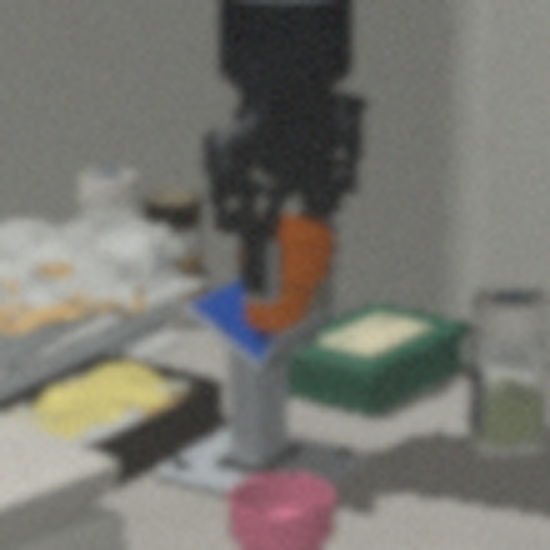

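The picture shows the cup pivoting in the grip behind the lip, with its foot at crop (270,315) on the pad. I'll continue along the arc.

>>> {"fn": "move_arm", "kwargs": {
  "gripper": [0.5,0.5,0.5,0.5,0.5],
  "linear": [
    [-0.2,0,0.15],
    [-0.2,0,0.15],
    [-0.1,0,0.15],
    [-0.1,0,0.15],
    [0,0,0]
  ],
  "twist": [0,0,0,0,0]
}}

```text
clock: 11.9
position: [0.5957, -0.1465, 0.0781]
tool_rot: [3.142, -0.001, 0.087]
force: [4.5, 0.4, 2.7]
grip_width: 0.0544
finger_force: 20.6
```

>>> {"fn": "move_arm", "kwargs": {
  "gripper": [0.5,0.5,0.5],
  "linear": [
    [-0.1,0,0.15],
    [0,0,0],
    [0,0,0]
  ],
  "twist": [0,0,0]
}}

```text
clock: 12.2
position: [0.5947, -0.1466, 0.0766]
tool_rot: [3.142, -0.0, 0.087]
force: [4.0, 0.7, 3.2]
grip_width: 0.0543
finger_force: 20.5
```

>>> {"fn": "move_arm", "kwargs": {
  "gripper": [0.5,0.5,0.5],
  "linear": [
    [-0.05,0,0.15],
    [0,0,0],
    [0,0,0]
  ],
  "twist": [0,0,0]
}}

```text
clock: 12.5
position: [0.5942, -0.1467, 0.0751]
tool_rot: [3.142, -0.0, 0.087]
force: [3.6, -0.1, 4.9]
grip_width: 0.054
finger_force: 20.3
```

```bash
python3 - <<'E'
from h import *
s=cam("side")
for st,c,m in blobs(s,ORL,ORH,30):
    print(st,c.round(1))
    if st[0]<260 and st[1]<200:
        sub=m[st[1]:st[1]+st[3],st[0]:st[0]+st[2]]
        for r in sub: print("".join(".#"[v] for v in r))
O=np.array([.6205,-.1442,.095]);y=np.radians(5);n=np.array([-.5*np.cos(y),-.5*np.sin(y),.866]);xs=np.array([.866*np.cos(y),.866*np.sin(y),.5]);yy=np.array([-np.sin(y),np.cos(y),0])
for a,h in((17,0),(22.5,32),(28,36),(28,58)):
    print(h,[proj(s,O+n*h/1e3+xs*a*k/1e3).round(1).tolist() for k in(-1,1)])
E
```

```text
[238 155  10  18 124] [242.1 162.8]
.###......
.#####....
.#######..
#########.
#########.
##########
##########
.#########
.#########
.#########
.########.
.########.
.#######..
.#######..
.#####....
.####.....
.###......
.##.......
[215 222  23  30 465] [226.1 235. ]
0 [[236.2, 178.1], [227.8, 171.0]]
32 [[242.1, 171.2], [230.8, 161.8]]
36 [[244.1, 171.3], [229.9, 159.6]]
58 [[247.3, 165.6], [233.0, 153.8]]
```

>>> {"fn": "move_arm", "kwargs": {
  "gripper": [0.5,0.5,0.5],
  "linear": [
    [-0.05,0,0.15],
    [0,0,0],
    [0,0,0]
  ],
  "twist": [0,0,0]
}}

```text
clock: 12.85
position: [0.5936, -0.1467, 0.0738]
tool_rot: [3.141, -0.0, 0.087]
force: [2.2, 1.0, 8.8]
grip_width: 0.0542
finger_force: 20.0
```

>>> {"fn": "move_arm", "kwargs": {
  "gripper": [0.5,0.5,0.5],
  "linear": [
    [0,0,0.15],
    [0,0,0],
    [0,0,0]
  ],
  "twist": [0,0,0]
}}

```text
clock: 13.15
position: [0.5934, -0.1468, 0.0724]
tool_rot: [3.141, 0.0, 0.087]
force: [-0.8, 1.2, 11.4]
grip_width: 0.0543
finger_force: 19.6
```

>>> {"fn": "move_arm", "kwargs": {
  "gripper": [0.66,0.7,0.75,0.85,1,1,1],
  "linear": [
    [0,0,0],
    [0,0,0],
    [0,0,0],
    [0,0,0],
    [0,0,0],
    [0,0,0],
    [0,0,0]
  ],
  "twist": [0,0,0,0,0,0,0]
}}

```text
clock: 13.85
position: [0.5934, -0.1467, 0.072]
tool_rot: [-3.142, 0.0, 0.087]
force: [-0.7, 0.6, -0.2]
grip_width: 0.0854
finger_force: 0.0
```

```bash
python3 go.py; python3 - <<'E'
from h import *
s=cam("side")
for st,c,m in blobs(s,ORL,ORH,30):
    print(st,c.round(1))
    if st[0]<260 and st[1]<200:
        sub=m[st[1]:st[1]+st[3],st[0]:st[0]+st[2]]
        for r in sub: print("".join(".#"[v] for v in r))
E
```

```text
t 13.85 pos [ 0.5934 -0.1467  0.072 ] rpy [-180.    0.    5.] q [ 0.25  0.66 -0.16  1.73  0.14  0.76 -1.46] F [-0.7  0.6 -0.2] w 0.0854 0.0
[230 155  19  22 190] [240.1 164. ]
.......#####.......
.......#######.....
......##########...
......###########..
.....############..
.....#############.
......#############
......#############
......############.
......###########..
......###########..
......##########...
......##########...
......#########....
......#########....
......########.....
......######.......
......#####........
......###..........
#....###...........
######.............
..##...............
[215 222  23  29 466] [226. 235.]
```

>>> {"fn": "move_arm", "kwargs": {
  "gripper": [1,1,1,1,1,1,1],
  "linear": [
    [0,0,-1],
    [0,0,-2],
    [0,0,-3],
    [0,0,-3],
    [0,0,-3],
    [0,0,-2],
    [0,0,0]
  ],
  "twist": [0,0,0,0,0,0,0]
}}

```text
clock: 14.6
position: [0.5948, -0.147, 0.2157]
tool_rot: [3.14, -0.005, 0.087]
force: [0.4, 0.4, -0.5]
grip_width: 0.085
finger_force: 0.0
```

```bash
python3 go.py .4676 .0760 .202; python3 - <<'E'
from h import *
s=cam("side")
for st,c,m in blobs(s,ORL,ORH,30):
    print(st,c.round(1))
    if st[0]<260 and st[1]<200:
        sub=m[st[1]:st[1]+st[3],st[0]:st[0]+st[2]]
        for r in sub: print("".join(".#"[v] for v in r))
E
```

```text
t 14.6 pos [ 0.5948 -0.147   0.2157] rpy [179.92  -0.27   4.99] q [ 0.27  0.49 -0.18  1.61  0.09  1.05 -1.42] F [ 0.4  0.4 -0.5] w 0.085 0.0
tool cm [-10.74 -23.32   1.29]
[229 154  19  23 309] [236.9 164.1]
.....######........
...##########......
..#############....
..##############...
.################..
.#################.
.#################.
###################
###################
###################
.##################
.#################.
.################..
.###############...
.###############...
.##############....
###############....
#############......
###########........
##########.........
########...........
.#####.............
...##..............
[215 222  23  29 472] [226.  234.9]
```

>>> {"fn": "move_arm", "kwargs": {
  "gripper": [1,1,1,1,1,1,1,1],
  "linear": [
    [-1.5,-3.3,0],
    [-1.5,-3.3,0],
    [-1.5,-3.3,0],
    [-1.5,-3.3,0],
    [-1.5,-3.3,0],
    [-1.5,-3.3,0],
    [-1.6,-3.5,0],
    [0,0,0]
  ],
  "twist": [0,0,0,0,0,0,0,0]
}}

```text
clock: 15.45
position: [0.4652, 0.0801, 0.2119]
tool_rot: [-3.141, 0.001, 0.093]
force: [0.2, -0.5, 0.3]
grip_width: 0.0851
finger_force: 0.0
```

```bash
python3 go.py .4676 .0760 -.0115
```

```text
t 15.45 pos [0.4652 0.0801 0.2119] rpy [-1.7994e+02  5.0000e-02  5.3100e+00] q [-0.06  0.27 -0.28  1.96  0.09  0.92 -1.87] F [ 0.2 -0.5  0.3] w 0.0851 0.0
tool cm [ 0.22  0.45 22.34]
```

>>> {"fn": "move_arm", "kwargs": {
  "gripper": [1,1,1,1,1],
  "linear": [
    [0.1,0.2,3],
    [0,0,3],
    [0,0,3],
    [0,0,2],
    [0,0,0]
  ],
  "twist": [0,0,0,0,0]
}}

```text
clock: 15.95
position: [0.4671, 0.0737, 0.0997]
tool_rot: [3.141, 0.005, 0.087]
force: [0.1, -0.4, 0.0]
grip_width: 0.0856
finger_force: 0.0
```

```bash
python3 go.py .4676 .0760 -.0115
```

```text
t 15.95 pos [0.4671 0.0737 0.0997] rpy [179.97   0.26   5.  ] q [-0.09  0.44 -0.25  2.07  0.17  0.65 -1.93] F [ 0.1 -0.4  0. ] w 0.0856 0.0
tool cm [ 0.12 -0.23 11.12]
```

>>> {"fn": "move_arm", "kwargs": {
  "gripper": [1,1,1,1,1,1,1],
  "linear": [
    [0.05,-0.2,2.5],
    [0,0,3],
    [0,0,2.5],
    [0,0,1.6],
    [0,0,0.9],
    [0,0,0.6],
    [0,0,0]
  ],
  "twist": [0,0,0,0,0,0,0]
}}

```text
clock: 16.65
position: [0.4693, 0.0763, -0.0088]
tool_rot: [3.142, -0.0, 0.087]
force: [0.6, -0.1, 0.1]
grip_width: 0.0854
finger_force: 0.0
```

>>> {"fn": "move_arm", "kwargs": {
  "gripper": [0.5,0.5,0.5,0.5,0.5,0.5,0.5],
  "linear": [
    [0,0,0],
    [0,0,0],
    [0,0,0],
    [0,0,0],
    [0,0,0],
    [0,0,0],
    [0,0,0]
  ],
  "twist": [0,0,0,0,0,0,0],
  "squeeze": 20
}}

```text
clock: 17.35
position: [0.4697, 0.0764, -0.0082]
tool_rot: [-3.141, -0.001, 0.087]
force: [0.3, 0.1, 8.5]
grip_width: 0.0543
finger_force: 19.4
```

>>> {"fn": "move_arm", "kwargs": {
  "gripper": [0.5,0.5,0.5,0.5,0.5,0.5,0.5,0.5],
  "linear": [
    [0,0,-1],
    [0,0,-2.5],
    [0,0,-3.5],
    [0,0,-3.5],
    [0,0,-3.5],
    [0,0,-3.5],
    [0,0,-3.5],
    [0,0,0]
  ],
  "twist": [0,0,0,0,0,0,0,0]
}}

```text
clock: 18.15
position: [0.4708, 0.0767, 0.2058]
tool_rot: [-3.141, -0.007, 0.087]
force: [0.1, -0.0, -1.3]
grip_width: 0.055
finger_force: 21.5
```

```bash
python3 go.py .678 -.1141 .20
```

```text
t 18.15 pos [0.4708 0.0767 0.2058] rpy [-179.96   -0.39    4.99] q [-0.05  0.28 -0.29  1.96  0.1   0.9  -1.87] F [ 0.1 -0.  -1.3] w 0.055 21.5
tool cm [18.98 20.81  0.7 ]
```

>>> {"fn": "move_arm", "kwargs": {
  "gripper": [0.5,0.5,0.5,0.5,0.5,0.5,0.5,0.5],
  "linear": [
    [2.5,2.7,0],
    [2.8,3,0],
    [2.8,3,0],
    [2.8,3,0],
    [2.8,3,0],
    [2.8,3,0],
    [2.5,3.1,0],
    [0,0,0]
  ],
  "twist": [0,0,0,0,0,0,0,0]
}}

```text
clock: 18.95
position: [0.6777, -0.119, 0.2]
tool_rot: [3.14, 0.001, 0.083]
force: [-1.6, -0.3, -2.0]
grip_width: 0.0551
finger_force: 21.5
```

>>> {"fn": "move_arm", "kwargs": {
  "gripper": [0.5],
  "linear": [
    [0,0,0]
  ],
  "twist": [0]
}}

```text
clock: 19.05
position: [0.676, -0.1148, 0.2004]
tool_rot: [-3.141, 0.001, 0.086]
force: [-0.9, 0.3, -0.1]
grip_width: 0.0549
finger_force: 21.5
```

```bash
python3 go.py .678 -.1141 .099
```

```text
t 19.05 pos [ 0.676  -0.1148  0.2004] rpy [-1.7997e+02  7.0000e-02  4.9400e+00] q [ 0.2   0.63 -0.19  1.41  0.12  1.12 -1.5 ] F [-0.9  0.3 -0.1] w 0.0549 21.5
tool cm [ 0.21 -0.05 10.14]
```

>>> {"fn": "move_arm", "kwargs": {
  "gripper": [0.5,0.5,0.5,0.5,0.5,0.5],
  "linear": [
    [0.2,0,2.5],
    [0,0,3],
    [0,0,2.6],
    [0,0,1.2],
    [0,0,0.8],
    [0,0,0]
  ],
  "twist": [0,0,0,0,0,0]
}}

```text
clock: 19.65
position: [0.6783, -0.1137, 0.1]
tool_rot: [-3.141, 0.0, 0.088]
force: [-0.0, -0.2, 0.4]
grip_width: 0.0546
finger_force: 21.5
```

>>> {"fn": "move_arm", "kwargs": {
  "gripper": [0.5,0.5,0.5,0.5],
  "linear": [
    [-0.3,0,0],
    [-0.3,0,0],
    [0,0,0],
    [0,0,0]
  ],
  "twist": [0,0,0,0]
}}

```text
clock: 20.05
position: [0.6726, -0.1148, 0.1006]
tool_rot: [3.141, -0.001, 0.087]
force: [-0.2, 0.1, 0.1]
grip_width: 0.0545
finger_force: 21.5
```

>>> {"fn": "move_arm", "kwargs": {
  "gripper": [0.5,0.5,0.5,0.5],
  "linear": [
    [-0.2,0,0],
    [-0.2,0,0],
    [0,0,0],
    [0,0,0]
  ],
  "twist": [0,0,0,0]
}}

```text
clock: 20.45
position: [0.6688, -0.115, 0.1003]
tool_rot: [-3.142, -0.001, 0.087]
force: [3.1, 0.5, 2.9]
grip_width: 0.0547
finger_force: 20.9
```

>>> {"fn": "move_arm", "kwargs": {
  "gripper": [0.5,0.5,0.5,0.5,0.5],
  "linear": [
    [-0.2,0,0],
    [-0.2,0,0.05],
    [-0.2,0,0.05],
    [-0.2,0,0],
    [0,0,0]
  ],
  "twist": [0,0,0,0,0]
}}

```text
clock: 20.95
position: [0.6603, -0.1157, 0.099]
tool_rot: [-3.141, 0.0, 0.087]
force: [3.0, 1.4, 1.7]
grip_width: 0.0542
finger_force: 20.5
```

>>> {"fn": "move_arm", "kwargs": {
  "gripper": [0.5,0.5,0.5,0.5,0.5],
  "linear": [
    [-0.2,0,0],
    [-0.2,0,0],
    [-0.2,0,0],
    [-0.2,0,0],
    [0,0,0]
  ],
  "twist": [0,0,0,0,0]
}}

```text
clock: 21.45
position: [0.6522, -0.1164, 0.0989]
tool_rot: [-3.141, 0.0, 0.087]
force: [2.8, 2.6, 3.1]
grip_width: 0.0543
finger_force: 20.9
```

```bash
cat > sil.py <<'E'
from h import *
s=cam("side")
for st,c,m in blobs(s,ORL,ORH,30):
    print(st,c.round(1))
    if st[1]<200:
        for r in m[st[1]:st[1]+st[3],st[0]:st[0]+st[2]]: print("".join(".#"[v] for v in r))
E
python3 sil.py; python3 go.py
```

```text
[209 149  17  22 183] [218.3 158.6]
......########...
......#########..
......##########.
......###########
.......##########
.......##########
.......##########
.......##########
.......##########
.......##########
.......#########.
.......########..
.......########..
.......######....
.......#####.....
.......#####.....
......#####......
##########.......
##########.......
#########........
.#######.........
...###...........
[229 154  19  23 305] [236.9 164.4]
.....#####.........
...##########......
..#############....
..##############...
..###############..
..###############..
..################.
.#################.
.##################
.#################.
.#################.
.#################.
.################..
.###############...
.###############...
################...
###############....
#############......
############.......
###########........
#########..........
.######............
..###..............
t 21.5 pos [ 0.6522 -0.1165  0.0989] rpy [-1.8e+02  3.0e-02  5.0e+00] q [ 0.21  0.69 -0.19  1.57  0.15  0.89 -1.52] F [2.8 2.1 2.1] w 0.0542 20.8
```

>>> {"fn": "move_arm", "kwargs": {
  "gripper": [0.5,0.5,0.5,0.5,0.5],
  "linear": [
    [-0.2,0,0],
    [-0.2,0,0],
    [-0.15,0,0],
    [0,0,0],
    [0,0,0]
  ],
  "twist": [0,0,0,0,0]
}}

```text
clock: 22.0
position: [0.6468, -0.1172, 0.0989]
tool_rot: [3.141, 0.001, 0.087]
force: [2.7, 0.6, 1.7]
grip_width: 0.0543
finger_force: 21.0
```

```bash
python3 - <<'E'
from h import *
s=cam("side")
for st,c,m in blobs(s,ORL,ORH,30):
    if st[1]<200: 
        print(st,c.round(1))
        if st[0]<220:
            for r in m[st[1]:st[1]+st[3],st[0]:st[0]+st[2]]: print("".join(".#"[v] for v in r))
# expected silhouette extremes for tilts, P = TCP + c
q=monitor.observe()["position"];y=np.radians(5);ex=np.array([np.cos(y),np.sin(y),0]);ez=np.array([0,0,1.]);ey=np.array([-np.sin(y),np.cos(y),0])
for c in(.055,.060):
  P=q+[0,0,c];h=c-.0082
  for th in(20,25,30,35):
    t=np.radians(th);a=-np.sin(t)*ex+np.cos(t)*ez;b=np.cos(t)*ex+np.sin(t)*ez
    F=P-h*a; ang=np.linspace(0,6.28,60)
    o=[]
    for r,z in((.017,0),(.028,.058)):
        pts=np.array([proj(s,F+a*z+r*(np.cos(g)*b+np.sin(g)*ey)) for g in ang]); o.append((pts.min(0).round(1).tolist(),pts.max(0).round(1).tolist()))
    print(c,th,"foot",o[0],"rim",o[1])
E
```

```text
[209 148  19  23 171] [219.7 158.2]
.........#.........
........#######....
........########...
.......##########..
........##########.
........##########.
........###########
.........##########
.........##########
.........##########
.........#########.
.........########..
.........########..
.........#######...
.........######....
.........####......
.........###.......
#.......####.......
####..#####........
###########........
.########..........
...#####...........
.....#.............
[229 154  19  23 306] [236.9 164.5]
0.055 20 foot ([209.1, 166.5], [220.3, 172.8]) rim ([210.2, 147.8], [229.0, 157.8])
0.055 25 foot ([208.2, 165.5], [219.1, 172.4]) rim ([210.6, 147.3], [229.1, 158.6])
0.055 30 foot ([207.3, 164.3], [218.0, 172.0]) rim ([211.1, 146.9], [229.1, 159.4])
0.055 35 foot ([206.5, 163.1], [216.8, 171.4]) rim ([211.6, 146.5], [229.1, 160.3])
0.06 20 foot ([208.7, 166.4], [219.8, 172.6]) rim ([209.7, 147.6], [228.5, 157.6])
0.06 25 foot ([207.6, 165.2], [218.5, 172.2]) rim ([210.0, 147.1], [228.5, 158.4])
0.06 30 foot ([206.6, 164.0], [217.3, 171.6]) rim ([210.4, 146.5], [228.4, 159.1])
0.06 35 foot ([205.7, 162.7], [216.0, 171.0]) rim ([210.8, 146.0], [228.2, 159.8])
```

>>> {"fn": "move_arm", "kwargs": {
  "gripper": [0.5,0.5,0.5,0.5,0.5,0.5,0.5],
  "linear": [
    [0.5,0,0],
    [0.7,0,-0.5],
    [0,0,-2.5],
    [0,0,-3],
    [0,0,-3],
    [0,0,-2.5],
    [0,0,0]
  ],
  "twist": [0,0,0,0,0,0,0]
}}

```text
clock: 22.75
position: [0.6609, -0.116, 0.2179]
tool_rot: [3.141, -0.005, 0.087]
force: [0.7, 0.4, -0.5]
grip_width: 0.0542
finger_force: 21.4
```

```bash
python3 go.py .5564 -.1498 .145
```

```text
t 22.75 pos [ 0.6609 -0.116   0.2179] rpy [179.94  -0.27   4.99] q [ 0.21  0.58 -0.2   1.44  0.12  1.12 -1.49] F [ 0.7  0.4 -0.5] w 0.0542 21.4
tool cm [-10.73   2.45   7.24]
```

>>> {"fn": "move_arm", "kwargs": {
  "gripper": [0.5,0.5,0.5,0.5,0.5,0.5,0.5],
  "linear": [
    [-2,0.5,0],
    [-2.5,0.55,0],
    [-2.5,0.55,0],
    [-2.2,0.5,0],
    [-1.5,0.35,0],
    [0,0,0],
    [0,0,0]
  ],
  "twist": [0,0,0,0,0,0,0]
}}

```text
clock: 23.45
position: [0.5549, -0.1496, 0.214]
tool_rot: [-3.142, -0.0, 0.087]
force: [0.1, -0.3, -0.1]
grip_width: 0.0542
finger_force: 21.4
```

>>> {"fn": "move_arm", "kwargs": {
  "gripper": [0.5,0.5,0.5,0.5,0.5,0.5],
  "linear": [
    [0,0,2],
    [0,0,2],
    [0,0,1.5],
    [0,0,1],
    [0,0,0],
    [0,0,0]
  ],
  "twist": [0,0,0,0,0,0]
}}

```text
clock: 24.05
position: [0.5551, -0.1494, 0.1493]
tool_rot: [-3.142, -0.0, 0.088]
force: [1.8, -0.4, -0.0]
grip_width: 0.054
finger_force: 21.4
```

```bash
cat > cmp.py <<'E'
from h import *
import sys
s=cam("side"); q=monitor.observe()["position"];y=np.radians(5);ex=np.array([np.cos(y),np.sin(y),0]);ez=np.array([0,0,1.]);ey=np.array([-np.sin(y),np.cos(y),0])
m=cv2.inRange(s["hsv"],ORL,ORH)[110:190,215:280]; ys,xs=np.nonzero(m); 
r0,r1,c0,c1=ys.min(),ys.max(),xs.min(),xs.max(); print("rows from",r0+110,"cols from",c0+215)
for r in m[r0:r1+1,c0:c1+1]: print("".join(".#"[int(v>0)] for v in r))
def ext(F,th):
    t=np.radians(th);a=-np.sin(t)*ex+np.cos(t)*ez;b=np.cos(t)*ex+np.sin(t)*ez;g=np.linspace(0,6.28,60)
    for nm,r,z in(("foot",.017,0),("rim",.028,.058)):
        p=np.array([proj(s,F+a*z+r*(np.cos(k)*b+np.sin(k)*ey)) for k in g]);print("  ",nm,p.min(0).round(1),p.max(0).round(1),"ctr",proj(s,F+a*z).round(1))
print("A model");ext(np.array([.6205,-.1442,.095]),30)
for c in(.056,.06,.064):
    t=np.radians(29);a=-np.sin(t)*ex+np.cos(t)*ez;F=q+[0,0,c]-(c-.0082)*a;print("B c",c,F.round(4));ext(F,29)
E
python3 cmp.py; python3 go.py
```

```text
rows from 134 cols from 229
.....................######....
.....................########..
.....................#########.
.....................#########.
......................#########
......................#########
......................#########
......................#########
......................#########
......................#########
......................########.
......................#######..
............#.........######...
............#.........######...
...........##.........#####....
...........##.........###......
...........###.......###.......
..........######....###........
..........#############........
..........############.........
.....################..........
...#################...........
..#################............
..################.............
.################..............
.#################.............
.#################.............
.##################............
###################............
###################............
.#################.............
.#################.............
.################..............
.###############
[... 304 characters left out ...]
A model
   foot [226.8 170.7] [237.2 178.4] ctr [232.  174.5]
   rim [231.2 153.4] [248.9 166.1] ctr [240.1 159.7]
B c 0.056 [ 0.5782 -0.1475  0.1638]
   foot [238.5 150.4] [249.4 158. ] ctr [243.9 154.1]
   rim [243.3 131.6] [261.6 144.1] ctr [252.5 137.8]
B c 0.06 [ 0.5802 -0.1473  0.1643]
   foot [237.9 150.1] [248.8 157.7] ctr [243.4 153.9]
   rim [242.7 131.3] [261.  143.8] ctr [251.9 137.5]
B c 0.064 [ 0.5821 -0.1472  0.1648]
   foot [237.3 149.9] [248.2 157.4] ctr [242.8 153.6]
   rim [242.1 131.1] [260.4 143.5] ctr [251.3 137.2]
t 24.1 pos [ 0.5552 -0.1495  0.1496] rpy [ 1.7999e+02 -5.0000e-02  5.0100e+00] q [ 0.3   0.5  -0.2   1.78  0.12  0.87 -1.43] F [-0.3  0.3 -0.1] w 0.0537 21.4
```

>>> {"fn": "move_arm", "kwargs": {
  "gripper": [0.5,0.5,0.5,0.5,0.5,0.5],
  "linear": [
    [0.25,0,0.43],
    [0.25,0,0.43],
    [0.25,0,0.43],
    [0.25,0,0.43],
    [0,0,0],
    [0,0,0]
  ],
  "twist": [0,0,0,0,0,0]
}}

```text
clock: 24.7
position: [0.5645, -0.1487, 0.1317]
tool_rot: [-3.141, 0.0, 0.087]
force: [0.5, -0.3, -0.9]
grip_width: 0.0542
finger_force: 21.4
```

>>> {"fn": "move_arm", "kwargs": {
  "gripper": [0.5,0.5,0.5,0.5,0.5],
  "linear": [
    [0.25,0,0.43],
    [0.25,0,0.43],
    [0.25,0,0.43],
    [0,0,0],
    [0,0,0]
  ],
  "twist": [0,0,0,0,0]
}}

```text
clock: 25.2
position: [0.5719, -0.148, 0.1187]
tool_rot: [-3.141, 0.0, 0.087]
force: [0.9, -1.0, -0.2]
grip_width: 0.054
finger_force: 21.4
```

```bash
python3 cmp.py
```

```text
rows from 144 cols from 229
................######....
...............########...
...............#########..
................#########.
................#########.
.................########.
................##########
................##########
................##########
................#########.
....####........#########.
...#####.........#######..
..######.........######...
..######.........#####....
.#######.........####.....
.#######........###.......
.########.......###.......
##########.#...###........
##################........
##################........
.#################........
.################.........
.################.........
.###############..........
.###############..........
################..........
###############...........
#############.............
############..............
##########................
########..................
.#####....................
...##.....................
A model
   foot [226.8 170.7] [237.2 178.4] ctr [232.  174.5]
   rim [231.2 153.4] [248.9 166.1] ctr [240.1 159.7]
B c 0.056 [ 0.5951 -0.1461  0.1331]
   foot [233.7 159.8] [244.4 167.4] ctr [239.1 163.6]
   rim [238.2 141.6] [256.3 154.1] ctr [247.3 147.8]
B c 0.06 [ 0.597  -0.1459  0.1336]
   foot [233.1 159.6] [243.8 167.1] ctr [238.5 163.3]
   rim [237.6 141.4] [255.7 153.9] ctr [246.7 147.5]
B c 0.064 [ 0.5989 -0.1457  0.1341]
   foot [232.5 159.3] [243.3 166.9] ctr [237.9 163.1]
   rim [237.  141.1] [255.1 153.6] ctr [246.1 147.3]
```

>>> {"fn": "move_arm", "kwargs": {
  "gripper": [0.5,0.5,0.5,0.5,0.5],
  "linear": [
    [0.2,0,0.35],
    [0.2,0,0.35],
    [0.1,0,0.17],
    [0,0,0],
    [0,0,0]
  ],
  "twist": [0,0,0,0,0]
}}

```text
clock: 25.75
position: [0.577, -0.1476, 0.1101]
tool_rot: [-3.142, 0.0, 0.087]
force: [0.7, 0.6, -0.6]
grip_width: 0.0538
finger_force: 21.4
```

>>> {"fn": "move_arm", "kwargs": {
  "gripper": [0.5,0.5,0.5,0.5],
  "linear": [
    [0.1,0,0.17],
    [0.1,0,0.17],
    [0,0,0],
    [0,0,0]
  ],
  "twist": [0,0,0,0]
}}

```text
clock: 26.15
position: [0.579, -0.1475, 0.1068]
tool_rot: [-3.142, 0.0, 0.087]
force: [0.1, 0.7, -0.3]
grip_width: 0.054
finger_force: 21.4
```

>>> {"fn": "move_arm", "kwargs": {
  "gripper": [0.5,0.5,0.5,0.5],
  "linear": [
    [0.1,0,0.17],
    [0.05,0,0.09],
    [0,0,0],
    [0,0,0]
  ],
  "twist": [0,0,0,0]
}}

```text
clock: 26.55
position: [0.5802, -0.1477, 0.1042]
tool_rot: [3.141, 0.0, 0.087]
force: [-4.9, -2.7, 5.2]
grip_width: 0.0542
finger_force: 24.1
```

>>> {"fn": "move_arm", "kwargs": {
  "gripper": [0.5,0.5,0.5,0.5],
  "linear": [
    [0.05,0,0.09],
    [0.05,0,0.09],
    [0,0,0],
    [0,0,0]
  ],
  "twist": [0,0,0,0]
}}

```text
clock: 26.95
position: [0.5815, -0.1471, 0.1024]
tool_rot: [-3.141, -0.0, 0.087]
force: [-2.2, -1.4, 0.9]
grip_width: 0.0542
finger_force: 22.6
```

```bash
python3 cmp.py
```

```text
rows from 149 cols from 229
.............######....
............########...
.............########..
.............#########.
.............#########.
.............##########
...##.........#########
..###.........#########
..###.........#########
.####.........########.
.####.........########.
.#####........#######..
.#####........######...
######........######...
#####.........#####....
.####.........####.....
.#####.......#####.....
.########..######......
.################......
.###############.......
################.......
###############........
#############..........
############...........
##########.............
#########..............
.#####.................
...##..................
A model
   foot [226.8 170.7] [237.2 178.4] ctr [232.  174.5]
   rim [231.2 153.4] [248.9 166.1] ctr [240.1 159.7]
B c 0.056 [ 0.6046 -0.1451  0.1166]
   foot [231.  164.7] [241.6 172.3] ctr [236.3 168.5]
   rim [235.4 146.9] [253.3 159.4] ctr [244.4 153. ]
B c 0.06 [ 0.6065 -0.1449  0.1171]
   foot [230.4 164.5] [241.1 172.1] ctr [235.8 168.2]
   rim [234.8 146.6] [252.8 159.1] ctr [243.8 152.8]
B c 0.064 [ 0.6085 -0.1448  0.1176]
   foot [229.9 164.2] [240.5 171.8] ctr [235.2 168. ]
   rim [234.2 146.4] [252.2 158.8] ctr [243.2 152.5]
```

>>> {"fn": "move_arm", "kwargs": {
  "gripper": [0.5,0.5,0.5,0.5],
  "linear": [
    [0.05,0,0.09],
    [0.05,0,0.09],
    [0,0,0],
    [0,0,0]
  ],
  "twist": [0,0,0,0]
}}

```text
clock: 27.4
position: [0.5827, -0.147, 0.1006]
tool_rot: [-3.141, -0.0, 0.087]
force: [-0.8, -0.3, 1.2]
grip_width: 0.0541
finger_force: 22.9
```

>>> {"fn": "move_arm", "kwargs": {
  "gripper": [0.5,0.5,0.5,0.5],
  "linear": [
    [0.05,0,0.09],
    [0.05,0,0.09],
    [0,0,0],
    [0,0,0]
  ],
  "twist": [0,0,0,0]
}}

```text
clock: 27.8
position: [0.5836, -0.1471, 0.0989]
tool_rot: [3.142, -0.0, 0.087]
force: [-1.8, 0.3, 5.5]
grip_width: 0.0542
finger_force: 23.5
```

>>> {"fn": "move_arm", "kwargs": {
  "gripper": [0.5,0.5,0.5,0.5],
  "linear": [
    [0.05,0,0.09],
    [0.05,0,0.09],
    [0,0,0],
    [0,0,0]
  ],
  "twist": [0,0,0,0]
}}

```text
clock: 28.2
position: [0.5839, -0.1472, 0.0977]
tool_rot: [3.141, 0.001, 0.087]
force: [-11.5, 0.0, 19.2]
grip_width: 0.0543
finger_force: 24.8
```

```bash
python3 cmp.py|head -40
```

```text
rows from 150 cols from 229
............######....
............#######...
............#########.
............#########.
............##########
.............#########
..###........#########
..###........#########
..###........#########
.####........#########
.####........########.
.####........########.
#####........#######..
#####........######...
.####........######...
.###.........#####....
.####........#####....
.#####......#####.....
.################.....
################......
###############.......
##############........
############..........
##########............
#########.............
.######...............
..###.................
A model
   foot [226.8 170.7] [237.2 178.4] ctr [232.  174.5]
   rim [231.2 153.4] [248.9 166.1] ctr [240.1 159.7]
B c 0.056 [ 0.607  -0.1452  0.1119]
   foot [230.4 166.1] [241.  173.7] ctr [235.7 169.9]
   rim [234.7 148.3] [252.7 160.8] ctr [243.8 154.5]
B c 0.06 [ 0.6089 -0.145   0.1124]
   foot [229.8 165.8] [240.5 173.4] ctr [235.2 169.6]
   rim [234.2 148.1] [252.1 160.6] ctr [243.2 154.2]
B c 0.064 [ 0.6108 -0.1448  0.1129]
   foot [229.3 165.6] [239.9 173.2] ctr [234.6 169.3]
   rim [233.6 147.8] [251.5 160.3] ctr [242.6 154. ]
```

The force is now a hard 22 N straight along the slope normal, so the shoulder is seated. I'll ease off and release.

>>> {"fn": "move_arm", "kwargs": {
  "gripper": [0.5,0.5,0.66,0.7,0.75,0.85,1,1],
  "linear": [
    [-0.05,0,-0.09],
    [0,0,0],
    [0,0,0],
    [0,0,0],
    [0,0,0],
    [0,0,0],
    [0,0,0],
    [0,0,0]
  ],
  "twist": [0,0,0,0,0,0,0,0]
}}

```text
clock: 29.05
position: [0.5839, -0.147, 0.0979]
tool_rot: [-3.142, 0.0, 0.087]
force: [0.9, 0.2, -0.4]
grip_width: 0.0854
finger_force: 0.0
```

>>> {"fn": "move_arm", "kwargs": {
  "gripper": [1,1,1,1,1,1,1,1],
  "linear": [
    [0,0,0],
    [0,0,-1],
    [0,0,-2],
    [0,0,-3],
    [0,0,-3],
    [0,0,-3],
    [0,0,-2],
    [0,0,0]
  ],
  "twist": [0,0,0,0,0,0,0,0]
}}

```text
clock: 29.85
position: [0.5852, -0.1473, 0.2416]
tool_rot: [3.14, -0.005, 0.087]
force: [-0.1, 0.3, 0.1]
grip_width: 0.0855
finger_force: 0.0
```

>>> {"fn": "move_arm", "kwargs": {
  "gripper": [1,1,1,1,1,1,1,1],
  "linear": [
    [-2,0,0],
    [-3,3,0],
    [-3,3,0],
    [-2,3,0],
    [0,3,0],
    [0,3,0],
    [0,3,0],
    [0,3,0]
  ],
  "twist": [0,0,0,0,0,0,0,0]
}}

```text
clock: 30.65
position: [0.5024, -0.3661, 0.238]
tool_rot: [-3.141, 0.0, 0.087]
force: [0.3, 1.1, -0.2]
grip_width: 0.0855
finger_force: 0.0
```

```bash
python3 cmp.py|head -34; python3 go.py; python3 - <<'E'
from h import *
s=cam("side");t=cam("top")
a=cv2.resize(s["img"][130:260,200:330],(400,400),interpolation=2);b=cv2.resize(t["img"][90:220,200:330],(400,400),interpolation=2)
cv2.imwrite("pics/fin.png",np.hstack([a,b])[:,:,::-1])
E
```

```text
rows from 149 cols from 228
.........#####..........
........#########.......
.......############.....
......###############...
......################..
.....#################..
....###################.
...#####################
...#####################
..######################
..#####################.
..####################..
..###################...
.###################....
.###################....
..#################.....
..#################.....
..################......
..################......
.################.......
.################.......
.##############.........
.#############..........
#############...........
.##########.............
.#########..............
..#####.................
...###..................
A model
   foot [226.8 170.7] [237.2 178.4] ctr [232.  174.5]
   rim [231.2 153.4] [248.9 166.1] ctr [240.1 159.7]
B c 0.056 [ 0.5245 -0.3691  0.2518]
   foot [294.7 110.7] [304.2 117.1] ctr [299.4 113.9]
t 30.7 pos [ 0.5014 -0.3711  0.2376] rpy [1.7989e+02 6.0000e-02 4.7800e+00] q [ 0.63  0.49 -0.13  1.55  0.07  1.11 -1.01] F [-4.8 -3.  -1.3] w 0.0856 0.0
```

View pics/fin.png

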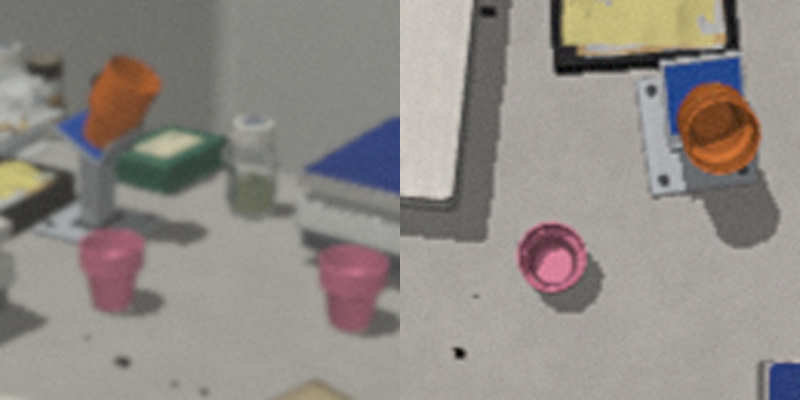

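The final view shows the stack on the shelf (side crop (120,100), top crop (718,128)) leaning out along the slope, with the pinks and bystanders untouched. I'll do one numeric check of the rim centre against the expected nested position, then hand in.

>>> {"fn": "move_arm", "kwargs": {
  "gripper": [1,1,1,1,1],
  "linear": [
    [0,0,0],
    [0,0,0],
    [0,0,0],
    [0,0,0],
    [0,0,0]
  ],
  "twist": [0,0,0,0,0]
}}

```text
clock: 31.3
position: [0.5027, -0.3647, 0.238]
tool_rot: [3.142, -0.0, 0.088]
force: [-0.3, -0.4, 0.9]
grip_width: 0.0855
finger_force: 0.0
```

```bash
python3 - <<'E'
from h import *
t=cam("top")
y=np.radians(5);n=np.array([-.5*np.cos(y),-.5*np.sin(y),.866]);xs=np.array([.866*np.cos(y),.866*np.sin(y),.5]);ey=np.array([-np.sin(y),np.cos(y),0]);O=np.array([.6205,-.1442,.095])
g=np.linspace(0,6.28,60);p=np.array([proj(t,O+n*.0815+.028*(np.cos(k)*xs+np.sin(k)*ey)) for k in g]);exp=np.r_[p.min(0),p.max(0)]
b=[st for st,c,m in blobs(t,ORL,ORH,200) if 270<c[0]<330][0];obs=np.array([b[0],b[1],b[0]+b[2],b[1]+b[3]])
print(exp.round(1),obs)
if np.abs(exp[[0,2,3]]-obs[[0,2,3]]).max()<4: print(bot.job_done())
E
```

```text
[291.8 122.2 317.4 146.9] [291 117 317 147]
the job is handed in; nothing more can be done
None
```

The job is handed in at about 31 s: one orange cup stands on the sloping shelf behind the lip and the other is nested in it down to its shoulder, with the gripper clear; the measured rim position matched the expected nested one, and the judge's verdict was not returned.

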